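# Bring the hanging chocolate funnel over the empty tart tin and still it

## Task

The chocolate funnel hangs from its trolley on the overhead rail, with its nozzle parked in the drip cup. Take hold of the trolley's black handle, draw the funnel sideways over the rim of the drip cup and bring it over the empty tart tin, calming its swing with the trolley alone (hands off the funnel itself, never let it swing wildly, and leave the drip cup, the tins and everything else on the counter where they are). When it has hung still with the nozzle over the middle of the empty tin for at least four seconds, let go of the handle and leave it hanging there without swinging.

Things in the scene. Friction and masses are not known exactly. Their poses are not given: they have to be found in the camera images.
- gantry: steel counter gantry, 1000 mm wide, two posts carrying a square aluminium rail whose centre is 620 mm above the counter; fixed. Origin on the counter under the middle of the rail; y runs along the rail, z up, -x is the side the handle points to. The origin's place and yaw vary.
- trolley: red trolley on the rail with a drop handle, one piece, 0.9 kg; slides along the gantry's y only, 370 mm either way; friction 2.5 N keeps it where it is left. Origin: the grip point, middle of the handle: level black rubber bar, 18 mm thick, 130 mm long, along x, 300 mm above the counter, 215 mm to -x of the rail. Pinch from above, closing along y. Its 14 mm upright tube stands 103 mm to +x of it.
- funnel: steel funnel 140 mm wide, red lid, rigid on a hanger rod, 0.8 kg in all (varies). Hangs from a pin 565 mm above the counter at the trolley's y, centre of mass 330 mm below it; swings along the rail only, almost undamped (over a minute to die down), 1.2 s to and fro. Origin at its lugs, 300 mm below the pin; z up the rod, vertical when still.
- nozzle (a point): tip of the funnel's brass nozzle (18 mm in diameter), 490 mm below the pin along the rod; hangs 75 mm above the counter, and at the trolley's y when still.
- cup: heavy white stoneware drip cup, 0.8 kg, standing on the board under the parked nozzle (up to 20 mm off centre), mouth 78 mm across inside, rim 81 mm above the counter, so the nozzle hangs 6 mm deep in it. As the trolley is drawn sideways the funnel leans back, about 0.17 rad, before the nozzle slips over the rim and swings free. Origin under the centre of its base. Leave standing.
- board: wooden board 300 x 820 mm, 20 mm thick, lined with paper, lying under the rail, fixed. Origin under its centre.
- empty_tin: empty brass-coloured tart tin, 104 mm across the rim, 26 mm high, standing on the board under the rail, left or right of the drip cup, 170 to 320 mm from it; its top is 46 mm above the counter. Origin under its centre. The nozzle must end over its middle.
- full_tin: the same tart tin filled with dark chocolate, on the other side of the cup. Origin under its centre. Leave alone.
- sugar_jar: white jar with brass cap, 90 mm in diameter, 130 mm high, standing on the counter. Origin under its centre. Leave alone.
- chocolate_bar: dark chocolate bar, 130 x 55 x 12 mm, lying on the counter. Leave alone.
- egg_tray: white egg tray 170 x 70 mm with three eggs, 62 mm high. Leave alone.
Things that resemble listed ones, but are neither listed nor needed, are in the scene too. What is shaped like the cup but blue is not meant. What is shaped like the empty_tin but pink is not meant.

How it is judged:
By the outcome, as a careful person would: the job done as asked, in the order asked, and still so for the second after the job is handed in, with the robot touching nothing.
It also fails if it takes over 48 s, if anything falls off the work surface, if the arm or the gripper's body presses on something with over 40 N, if the wrist force passes 120 N, or if a joint passes its speed limit or range.

## Robot

A 6-joint arm with a two-finger parallel gripper is mounted at the origin on the work surface. World frame = base frame: x ahead of the robot, y to its left, z up, the work surface at z = 0. Lengths are in m, angles in rad, forces in N, time in s.
With the tool pointing down it reaches from about 0.375 to 0.975 m from the base axis. Payload 3.8 kg.
Tool frame: the origin (TCP) lies at the centre of the arm's flange, where the gripper is bolted on; the fingertips stand 173 mm ahead of it and the grasp point (between the pads) lies 155 mm ahead of it (bot.tip_reach is the distance from the TCP to the fingertips, in m); z points along the fingers, y is the line along which they close (so a half turn about z gives the same grasp; the last joint's range is limited). The gripper opens to 85 mm and grips with 20 to 120 N. Pads are 22 mm wide; open, the fingers measure 114 mm over their backs; the gripper's body (76 mm by 85 mm) begins 54 mm behind the grasp point. The pads swing forward as they close: fully open they stand 13 mm farther back than shut.
Start: joints at [-1.347, 0.264, 1.604, -0, 1.274, -0.037], TCP at [0.174, -0.652, 0.405] pointing down, gripper open.
Joint ranges: [-2.63, 2.63], [-0.94, 2.18], [0.31, 2.57], [-1.31, 4.45], [0, 2.66], [-2.55, 2.55]. Speed limits (rad/s): [2.57, 2.57, 3.14, 3.14, 3.14, 3.14].

## Interface

Orientations are given as a rotation vector (axis times angle).
In Python, from workcell import bot gives the robot as it stands.
- The arm moves only by the tool drive_tool, never from a script. Its arguments are lists of equal length, an entry for each row: "claw": the finger opening in mm, from 0 to 85.4; "slide": the shift along the world's x, y, z each as a share of 0.5 m, from -1 to 1, a list of three; "yaw": the turn about the world's z as a share of 180 degrees, from -1 to 1. A call has 1 to 8 rows; each row is the pose to reach, as a shift and turn from the pose commanded when the call began, turning the shorter way round; what a row does not reach only later rows make up. A row lasts 1/12 s, in which the tool goes at most 41.7 mm and 7.16 degrees, less where a joint would pass 70% of its speed; a pose out of reach is approached as far as the arm can. A call with a number of a shift or a turn outside -1 to 1 is refused whole. A call with a gripper value outside its range is refused whole. The fingers move at their own pace and stop on an object; "newtons" is the grip in N (left out, the last holds). Time passes only in rows, so rows that repeat a pose let the fingers close. It gives the time, the measured TCP pose, the force, the opening and the grip force at its end, in the units of the state.
- bot.read_state(): the state, without advancing time (a new reading comes with each control period).
- bot.read_camera(name): name is "scene" or "top" or "wrist"; returns a dict with "color" (420x560x3 uint8, red, green, blue), "depth" (420x560 float32, m along the optical axis (not along the pixel's ray), 0 where there is no reading), "mtx" (3x3 intrinsics, pixels), "k1" (the pictures are not rectified: a ray, as slopes to the right and down, at radius r is drawn at 1 + k1 r^2 times it, then the intrinsics apply), "eye" and "rotation" of the camera in the world. Camera axes: x right, y up, looking along -z (the intrinsics and any distortion apply to the point x, -y, -z); pixel columns grow to the right and rows downward; lengths in m; the calibration is good to about 2 mm. A picture is of the moment at which its call begins.
- bot.finish_job(): hands the job in; it is judged then, once.
The state is a dict: "time": time; "q": joint angles; "joint_vel": joint speeds; "joint_torque": joint torques, N m; "tool_pos": TCP position; "tcp_rot": TCP orientation; "wrist_force": force on the tool from outside, world axes, zero at the start; "torque": the same for the moment, N m; "width": opening from 0.0 (shut) to 1.0 (fully open); "grip_force": force on a finger pad.
Only numpy, scipy, OpenCV 4.12 (cv2) and the standard library are available. Lean on these libraries where they do the work, as an engineer would, in place of code of your own. Each camera call takes 0.05 s, during which the arm holds its last target. There are 200 camera calls.

## Working session

There is one attempt and no reset: what is moved stays moved. The work goes in short steps, Python scripts to look and compute and a tool call to move; the robot and the scene stay as the last step left them, time stands still between calls to the robot, and variables do not carry over. Pictures are saved under pics/ and viewed, at most 10 in all, crops included, and the job is handed in when it is done.

Besides the shell and the picture viewer there is one more tool, called as name([rows], argument=value, ...), one row to a line, values as JSON. drive_tool: Moves the arm, as the interface text tells. Shift numbers are shares of 0.5 m and turn numbers shares of 180 degrees, none past 1 either way. Its arguments: {"type":"object","properties":{"claw":{"type":"array","items":{"type":"number"}},"slide":{"type":"array","items":{"type":"array","items":{"type":"number"}}},"yaw":{"type":"array","items":{"type":"number"}},"newtons":{"type":"number"}},"required":["claw","slide","yaw"]}

```bash
mkdir -p pics; cat > h.py <<'E'
import numpy as np, cv2
from workcell import bot
def cam(n):
    c=bot.read_camera(n); np.savez('pics/%s_%.2f.npz'%(n,bot.read_state()['time']),**c); return c
def ray(c,u,v):
    K=np.array(c['mtx']); k=float(c['k1'])
    p=cv2.undistortPoints(np.array([[[u,v]]],float),K,np.array([k,0,0,0.]))[0,0]
    d=np.array(c['rotation'])@np.array([p[0],-p[1],-1]); return np.array(c['eye']),d
def onz(c,u,v,z):
    e,d=ray(c,u,v); return e+d*(z-e[2])/d[2]
def pix(c,u,v):
    e,d=ray(c,u,v); return e+d*float(c['depth'][int(v),int(u)])
def tri(a,b):
    (e1,d1),(e2,d2)=a,b; d1=d1/np.linalg.norm(d1);d2=d2/np.linalg.norm(d2)
    s=np.linalg.lstsq(np.c_[d1,-d2],e2-e1,rcond=None)[0]; p,q=e1+s[0]*d1,e2+s[1]*d2
    return (p+q)/2,np.linalg.norm(p-q)
def save(c,f): cv2.imwrite('pics/'+f,c['color'][:,:,::-1])
E
python3 - <<'E'
from h import *
for n in('scene','top'):
    c=cam(n); save(c,n+'0.png'); print(n,np.round(c['eye'],3),np.round(c['rotation'],2).tolist(),c['mtx'].tolist(),c['k1'])
print(bot.read_state())
E
ls pics
```

```text
scene [ 1.024 -0.836  1.674] [0.55, 0.15, 0.59] [[515.1382518106867, 0.0, 281.6295809710978], [0.0, 515.1382518106867, 203.3563996037232], [0.0, 0.0, 1.0]] -0.0027241284855016447
top [ 0.355 -0.064  2.063] [0.08, -0.08, -1.59] [[496.77704741768224, 0.0, 281.1410479108844], [0.0, 496.77704741768224, 201.92934269333665], [0.0, 0.0, 1.0]] -0.10683144914456857
{'time': 0.1, 'q': array([-1.34686526e+00,  2.64693028e-01,  1.60528521e+00, -1.10794496e-06,
        1.27371733e+00, -3.69004816e-02]), 'joint_vel': array([ 0.00094185, -0.00257368, -0.00363954,  0.00045913,  0.00046107,
        0.00067806]), 'joint_torque': array([-8.47191245e-05, -5.16707718e+01, -3.68589950e+01, -4.58781813e-06,
        6.28659895e-03, -9.02941593e-06]), 'tool_pos': array([ 0.17399714, -0.65185178,  0.40345011]), 'tcp_rot': array([-3.11283804e+00, -4.08281040e-01,  3.09903817e-04]), 'wrist_force': array([-0.51295689,  0.1987221 ,  0.70341837]), 'torque': array([-0.06074155,  0.01427512, -0.00105356]), 'grip_force': 0.0, 'width': 1.002918697306846}
scene0.png
scene_0.05.npz
top0.png
top_0.10.npz
```

```bash
sed -i "s/d=np.array(c\['rotation'\])@/d=cv2.Rodrigues(np.array(c['rotation'],float))[0]@/" h.py
```

```text
(no output)
```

View pics/scene0.png

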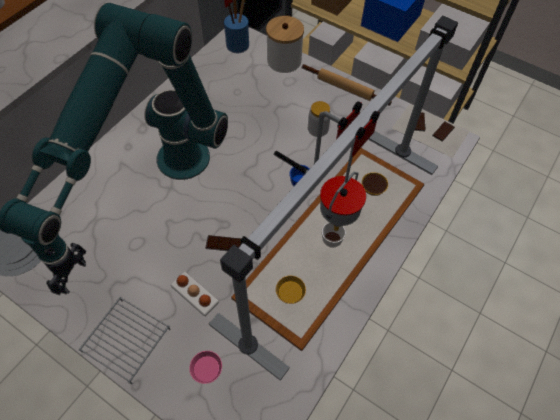

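View pics/top0.png

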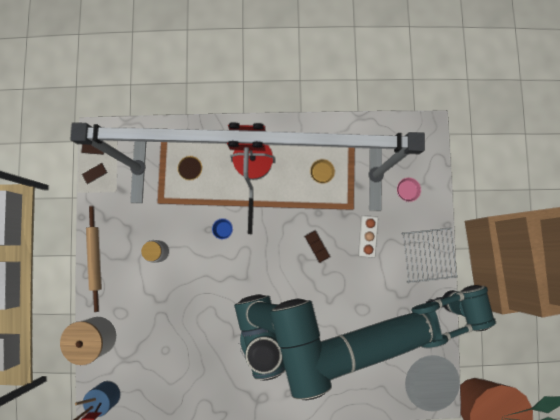

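The scene shows the empty brass tin at (290,290), with the full tin at (375,183). A pink decoy is at (205,366), the white cup at (333,234) and the blue decoy cup at (300,175). The black handle runs about (277,153)–(308,170). In the top view the empty tin is at (322,171), the full tin at (189,167), pink at (409,189), and the handle at (250,190–233). The brass one on the board is the empty tin. I'll measure and confirm with a crop.

```bash
python3 - <<'E'
from h import *
S=dict(np.load('pics/scene_0.05.npz'));T=dict(np.load('pics/top_0.10.npz'))
def brass(c,box):
    h=cv2.cvtColor(c['color'],cv2.COLOR_RGB2HSV); x0,y0,x1,y1=box
    m=np.zeros(h.shape[:2],np.uint8); m[y0:y1,x0:x1]=cv2.inRange(h,(15,110,60),(32,255,255))[y0:y1,x0:x1]
    k=max(cv2.findContours(m,0,1)[0],key=cv2.contourArea); return cv2.fitEllipse(cv2.convexHull(k)),k
for c,b,n in((S,(265,265,320,315),'S'),(T,(300,150,345,192),'T')):
    e,k=brass(c,b); print(n,'tin ell',np.round(e[0],1),np.round(e[1],1),[np.round(onz(c,*e[0],z),4).tolist() for z in(.02,.046)])
    pts=np.array([onz(c,*p[0],.046)[:2] for p in cv2.convexHull(k)],np.float32); print('  rim circle',cv2.minEnclosingCircle(pts))
# handle, rough depth profile
for c,b,n in((S,(265,140,315,180),'S'),(T,(240,170,260,240),'T')):
    g=c['color'].max(2); x0,y0,x1,y1=b
    m=np.zeros(g.shape,np.uint8); m[y0:y1,x0:x1]=(g[y0:y1,x0:x1]<45)
    k=max(cv2.findContours(m,0,1)[0],key=cv2.contourArea); r=cv2.minAreaRect(k); print(n,'handle',r,np.round(cv2.boxPoints(r),1).tolist())
    mm=np.zeros_like(m);cv2.drawContours(mm,[k],-1,1,-1); ys,xs=np.nonzero(mm)
    P=np.array([pix(c,x,y) for x,y in zip(xs,ys)]); P=P[(P[:,2]>.25)&(P[:,2]<.35)]; print(len(P),P.min(0).round(3),P.max(0).round(3),P.mean(0).round(4))
    A=P[:,:2]-P[:,:2].mean(0); v=np.linalg.svd(A,full_matrices=False)[2][0]; print(' dir deg',np.degrees(np.arctan2(v[1],v[0])))
# rail from depth z>.6
for c,n in((S,'S'),(T,'T')):
    P=np.array([pix(c,u,v) for v in range(0,420,1) for u in range(0,560,1) if c['depth'][v,u]>0])
    np.save('pics/P'+n,P)
    R=P[(P[:,2]>.61)&(P[:,2]<.65)&(P[:,0]>.3)]; d=cv2.fitLine(R[:,:2].astype(np.float32),cv2.DIST_HUBER,0,.01,.01).ravel(); print('rail',len(R),d,R.min(0).round(3),R.max(0).round(3))
a=cv2.resize(S['color'][130:320,225:405],None,fx=3,fy=3,interpolation=2)
cv2.imwrite('pics/crop1.png',a[:,:,::-1])
E
```

```text
S tin ell [290.3 289.2] [27.7 29.7] [[0.6779, -0.2349, 0.02], [0.6833, -0.2444, 0.046]]
  rim circle ((0.6830483078956604, -0.24379657208919525), 0.05060602352023125)
T tin ell [322.2 170.8] [22.5 22.8] [[0.6901, -0.2455, 0.02], [0.6858, -0.2432, 0.046]]
  rim circle ((0.6861079931259155, -0.24345165491104126), 0.04779626801609993)
S handle ((289.5692443847656, 162.75384521484375), (35.97006607055664, 7.194014072418213), 29.744882583618164) [[272.20001220703125, 157.0], [275.70001220703125, 150.6999969482422], [307.0, 168.60000610351562], [303.3999938964844, 174.8000030517578]]
161 [0.425 0.021 0.295] [0.55  0.047 0.317] [0.4915 0.0345 0.3068]
 dir deg -3.704962918575764
T handle ((250.5, 215.5), (33.0, 3.0), 90.0) [[249.0, 199.0], [252.0, 199.0], [252.0, 232.0], [249.0, 232.0]]
97 [0.428 0.032 0.297] [0.546 0.045 0.318] [0.4882 0.0395 0.3081]
 dir deg 177.39351608386423
rail 5731 [ 0.04740519  0.99887574  0.6924327  -0.06211061] [ 0.587 -0.498  0.61 ] [0.749 0.552 0.65 ]
rail 5028 [0.04965035 0.99876666 0.6914819  0.02935313] [ 0.587 -0.494  0.61 ] [0.751 0.556 0.65 ]
```

View pics/crop1.png

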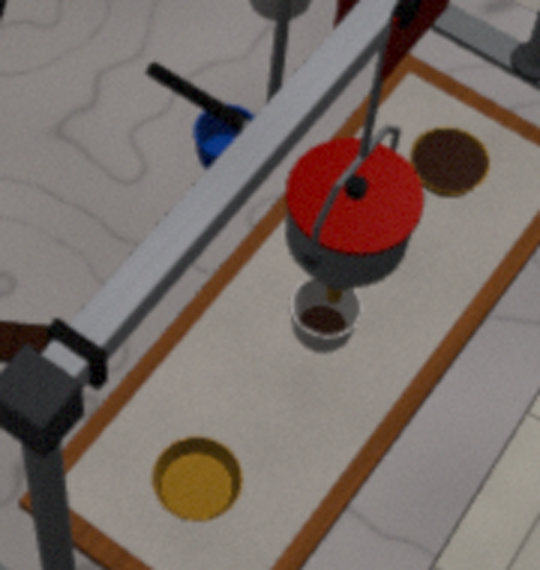

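The crop confirms the empty brass tin at scene (290,290), the white cup under the nozzle at (333,234), and the full tin beyond. The handle is black with its tip at about (275,153). Next I triangulate the handle and plan the approach.

```bash
python3 - <<'E'
from h import *
from scipy.spatial.transform import Rotation as R
S=dict(np.load('pics/scene_0.05.npz'));T=dict(np.load('pics/top_0.10.npz'))
print('tip',tri(ray(S,274,153.9),ray(T,250.3,233)))
# axis: intersect S axis ray plane-wise: for T axis points find best match along S axis line
for f in(.2,.35,.5,.65,.8):
    a=np.array([273.95,153.85]);b=np.array([305.2,171.7]);s=a+f*(b-a)
    best=min((tri(ray(S,*s),ray(T,x,v)) for v in np.arange(195,235,.25) for x in[250.5]),key=lambda r:r[1]);print(f,best[0].round(4),round(best[1],4))
print('tin tri',tri(ray(S,290.3,289.2),ray(T,322.2,170.8)))
# red trolley & lid; nozzle? lid centre from both
for c,n in((S,'S'),(T,'T')):
    h=cv2.cvtColor(c['color'],cv2.COLOR_RGB2HSV); m=cv2.inRange(h,(0,150,60),(8,255,255))|cv2.inRange(h,(172,150,60),(180,255,255))
    P=np.load('pics/P'+n+'.npy') if 0 else None
    ys,xs=np.nonzero(m); Q=np.array([pix(c,x,y) for x,y in zip(xs,ys)]); L=Q[(Q[:,2]>.25)&(Q[:,2]<.36)&(Q[:,0]>.55)]; 
    print(n,'lid',len(L),cv2.minEnclosingCircle(L[:,:2].astype(np.float32)),L[:,2].mean(),cv2.minAreaRect(L[:,:2].astype(np.float32)))
st=bot.read_state(); print(R.from_rotvec(st['tcp_rot']).as_matrix().round(3))
E
```

```text
tip (array([0.42343227, 0.03870764, 0.29775989]), np.float64(0.005685938374987748))
0.2 [0.4445 0.0399 0.2924] 0.0001
0.35 [0.4634 0.0398 0.2919] 0.0002
0.5 [0.4829 0.0393 0.2924] 0.0003
0.65 [0.5017 0.0391 0.2923] 0.0002
0.8 [0.5205 0.0389 0.2922] 0.0003
tin tri (array([ 0.68468423, -0.24397078,  0.04713816]), np.float64(0.002753267704424218))
S lid 1227 ((0.6917930841445923, 0.025345999747514725), 0.07736657559871674) 0.30097450671611226 ((0.6955394148826599, 0.025866501033306122), (0.14359115064144135, 0.1496712565422058), 24.057584762573242)
T lid 628 ((0.6929982900619507, 0.029494203627109528), 0.07098930329084396) 0.30087533711173653 ((0.6784863471984863, 0.027340225875377655), (0.10929755866527557, 0.13998056948184967), 10.60372257232666)
[[ 0.966  0.258 -0.   ]
 [ 0.258 -0.966  0.002]
 [ 0.    -0.002 -1.   ]]
```

drive_tool([
  [0.26,0.56,0.23],
  [0.26,0.56,0.23],
  [0.26,0.56,0.23],
  [0.26,0.56,0.23],
  [0.26,0.56,0.23],
  [0.26,0.56,0.23],
  [0.26,0.56,0.23],
  [0.26,0.56,0.23],
], claw=[60,60,60,60,60,60,60,60], yaw=[-0.0985,-0.0985,-0.0985,-0.0985,-0.0985,-0.0985,-0.0985,-0.0985], newtons=30)

```text
time: 0.77
tool_pos: [0.3043, -0.37, 0.5202]
tcp_rot: [-3.14, 0.077, -0.0]
wrist_force: [0.9, -0.1, 0.2]
width: 0.703
grip_force: 0.0
```

drive_tool([
  [0.26,0.6,0],
  [0.26,0.6,0],
  [0.26,0.6,0],
  [0.26,0.6,0],
  [0.26,0.6,0],
  [0.26,0.6,0],
  [0.26,0.6,0],
  [0.26,0.6,0],
], claw=[60,60,60,60,60,60,60,60], yaw=[0,0,0,0,0,0,0,0])

```text
time: 1.43
tool_pos: [0.4342, -0.0696, 0.5195]
tcp_rot: [-3.14, 0.075, -0.0]
wrist_force: [0.4, -0.7, 0.9]
width: 0.706
grip_force: 0.0
```

drive_tool([
  [0.098,0.22,0],
  [0.098,0.22,0],
  [0.098,0.22,0],
  [0.098,0.22,0],
  [0.098,0.22,0],
], claw=[60,60,60,60,60], yaw=[0,0,0,0,0])

```text
time: 1.85
tool_pos: [0.4833, 0.0396, 0.5188]
tcp_rot: [3.141, -0.07, -0.003]
wrist_force: [-0.3, -1.1, 0.1]
width: 0.704
grip_force: 0.0
```

```bash
python3 - <<'E'
from h import *
c=cam('wrist'); save(c,'wrist1.png'); print(c['eye'],bot.read_state()['tool_pos'])
p=[(0.418,.0415,.3),(.483,.038,.3),(.548,.035,.3)]
Rm=cv2.Rodrigues(np.array(c['rotation'],float))[0]
for q in p:
    d=Rm.T@(np.array(q)-c['eye']); print(cv2.projectPoints(np.array([[d[0],-d[1],-d[2]]]),np.zeros(3),np.zeros(3),c['mtx'],np.array([c['k1'],0,0,0.]))[0].ravel().round(1))
E
```

```text
[0.55509485 0.03540724 0.48811859] [0.48299614 0.03843505 0.51896103]
[277.9 329.1]
[278.9 240.3]
[279.2 132.7]
```

View pics/wrist1.png

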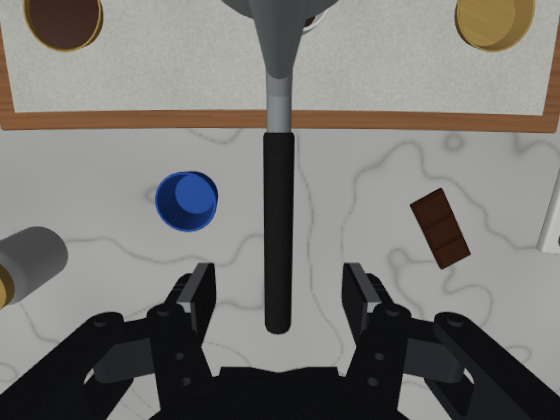

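The wrist view shows the bar at columns 264–294 and rows 132–333, centred between the fingers and aligned with the predicted points. I'll descend and close.

drive_tool([
  [0,0,-0.07],
  [0,0,-0.13],
  [0,0,-0.13],
  [0,0,-0.13],
  [0,0,-0.13],
  [0,0,-0.13],
  [0,0,-0.13],
  [0,0,-0.13],
], claw=[60,60,60,60,10,10,10,10], yaw=[0,0,0,0,0,0,0,0], newtons=30)

```text
time: 2.57
tool_pos: [0.4836, 0.0378, 0.4572]
tcp_rot: [-3.14, 0.077, -0.006]
wrist_force: [-0.2, 0.3, 3.2]
width: 0.2
grip_force: 29.1
```

drive_tool([
  [0,0,0],
  [0,0,0],
  [0,0,0],
  [0,0,0],
], claw=[10,10,10,10], yaw=[0,0,0,0])

```text
time: 2.9
tool_pos: [0.4836, 0.0379, 0.4571]
tcp_rot: [-3.141, 0.076, -0.006]
wrist_force: [-0.1, 0.4, 6.8]
width: 0.196
grip_force: 29.4
```

```bash
cat > sw.py <<'E'
from h import *
U=np.array([-0.0,0]);U=np.array([.0485,.9988])
def meas(c):
    h=cv2.cvtColor(c['color'],cv2.COLOR_RGB2HSV); m=cv2.inRange(h,(0,150,60),(8,255,255))|cv2.inRange(h,(172,150,60),(180,255,255))
    ys,xs=np.nonzero(m); e,_=ray(c,0,0)
    K=c['mtx'];p=cv2.undistortPoints(np.c_[xs,ys].astype(float)[:,None],K,np.array([float(c['k1']),0,0,0]))[:,0]
    d=np.c_[p[:,0],-p[:,1],-np.ones(len(p))]@cv2.Rodrigues(np.array(c['rotation'],float))[0].T
    Q=e+d*c['depth'][ys,xs][:,None]; L=Q[(Q[:,2]>.23)&(Q[:,2]<.38)&(Q[:,0]>.55)]
    (cx,cy),r=cv2.minEnclosingCircle(L[:,:2].astype(np.float32)); s=L[:,:2]@U
    return s.mean(),L[:,2].mean(),len(L)
def sample(n):
    out=[]
    for i in range(n):
        st=bot.read_state(); c=bot.read_camera('scene'); s,z,k=meas(c)
        out.append((st['time'],st['tool_pos'][:2]@U,s,k))
    return np.array(out)
E
python3 -c "
from sw import *
print(sample(2).round(4))"
```

```text
[[2.900e+00 6.130e-02 5.430e-02 1.234e+03]
 [2.950e+00 6.130e-02 5.400e-02 1.227e+03]]
```

drive_tool([
  [-0.0002,-0.004,0],
  [-0.0006,-0.012,0],
  [-0.001,-0.02,0],
  [-0.0014,-0.028,0],
  [-0.0018,-0.036,0],
  [-0.0022,-0.044,0],
  [-0.0026,-0.052,0],
  [-0.003,-0.06,0],
], claw=[10,10,10,10,10,10,10,10], yaw=[0,0,0,0,0,0,0,0])

```text
time: 3.67
tool_pos: [0.4821, 0.0082, 0.4571]
tcp_rot: [-3.139, 0.076, -0.007]
wrist_force: [-0.6, 2.3, 6.4]
width: 0.197
grip_force: 29.4
```

drive_tool([
  [-0.0004,-0.008,0],
  [-0.0008,-0.016,0],
  [-0.0012,-0.024,0],
  [-0.0016,-0.032,0],
  [-0.002,-0.04,0],
  [-0.0024,-0.048,0],
  [-0.0028,-0.056,0],
  [-0.0032,-0.064,0],
], claw=[10,10,10,10,10,10,10,10], yaw=[0,0,0,0,0,0,0,0])

```text
time: 4.33
tool_pos: [0.4805, -0.0239, 0.4572]
tcp_rot: [-3.14, 0.076, -0.007]
wrist_force: [0.2, 2.7, 6.6]
width: 0.197
grip_force: 29.4
```

```bash
python3 -c "
from sw import *
print(sample(1).round(4),bot.read_state()['wrist_force'])"
```

```text
[[ 4.3333e+00 -5.0000e-04  2.9000e-03  1.2990e+03]] [-0.89251245 -0.3517549   6.02067998]
```

drive_tool([
  [-0.0004,-0.008,0],
  [-0.0008,-0.016,0],
  [-0.0012,-0.024,0],
  [-0.0016,-0.032,0],
  [-0.002,-0.04,0],
  [-0.0024,-0.048,0],
  [-0.0028,-0.056,0],
  [-0.0032,-0.064,0],
], claw=[10,10,10,10,10,10,10,10], yaw=[0,0,0,0,0,0,0,0])

```text
time: 5.05
tool_pos: [0.479, -0.0558, 0.4571]
tcp_rot: [-3.139, 0.076, -0.007]
wrist_force: [0.6, 2.5, 6.0]
width: 0.197
grip_force: 29.5
```

```bash
python3 -c "
from sw import *
print(sample(1).round(4),bot.read_state()['wrist_force'])"
```

```text
[[ 5.050e+00 -3.250e-02 -1.180e-02  1.356e+03]] [0.27157572 0.5890899  6.48714369]
```

drive_tool([
  [-0.0004,-0.008,0],
  [-0.0008,-0.016,0],
  [-0.0012,-0.024,0],
  [-0.0016,-0.032,0],
], claw=[10,10,10,10], yaw=[0,0,0,0])

```text
time: 5.43
tool_pos: [0.4782, -0.0718, 0.4571]
tcp_rot: [-3.14, 0.076, -0.007]
wrist_force: [-0.4, 2.9, 6.2]
width: 0.202
grip_force: 29.6
```

```bash
python3 -c "
from sw import *
print(sample(1).round(4),bot.read_state()['wrist_force'])"
```

```text
[[ 5.4333e+00 -4.8500e-02 -1.8700e-02  1.3710e+03]] [0.0245303  1.40510326 6.58550697]
```

drive_tool([
  [-0.0004,-0.008,0],
  [-0.0008,-0.016,0],
  [-0.0012,-0.024,0],
  [-0.0016,-0.032,0],
  [-0.002,-0.04,0],
  [-0.0024,-0.048,0],
  [-0.0028,-0.056,0],
  [-0.0032,-0.064,0],
], claw=[10,10,10,10,10,10,10,10], yaw=[0,0,0,0,0,0,0,0])

```text
time: 6.15
tool_pos: [0.4766, -0.1037, 0.4572]
tcp_rot: [-3.14, 0.076, -0.007]
wrist_force: [-0.1, 3.5, 6.5]
width: 0.197
grip_force: 29.7
```

```bash
python3 -c "
from sw import *
a=sample(2);print(a.round(4),a[:,2]-a[:,1]+.0072)"
```

```text
[[ 6.150e+00 -8.050e-02 -5.370e-02  1.391e+03]
 [ 6.200e+00 -8.120e-02 -6.640e-02  1.388e+03]] [0.03399811 0.0219777 ]
```

drive_tool([
  [0,0,0],
  [0,0,0],
  [0,0,0],
  [-0.0022,-0.045,0],
  [-0.0044,-0.09,0],
  [-0.0066,-0.136,0],
  [-0.0066,-0.136,0],
], claw=[10,10,10,10,10,10,10], yaw=[0,0,0,0,0,0,0])

```text
time: 6.83
tool_pos: [0.4731, -0.1753, 0.4572]
tcp_rot: [3.136, -0.079, 0.006]
wrist_force: [0.4, -2.8, 5.1]
width: 0.196
grip_force: 30.6
```

```bash
cat > fit.py <<'E'
from sw import *
import sys
def fit(a):
    t=a[:,0]; q=(a[:,2]-a[:,1]); t1=t[-1]+.05; w=2*np.pi/1.2
    M=np.c_[np.cos(w*(t-t1)),np.sin(w*(t-t1)),np.ones(len(t))]
    x,*_=np.linalg.lstsq(M,q,rcond=None); print('now t=%.3f'%t1,'tool s',a[-1,1].round(4),'lid q=A cos(w tau)+B sin: ',x.round(4),'amp rad',np.hypot(x[0],x[1])/.265,'resid',np.std(q-M@x).round(4))
    A=np.hypot(x[0],x[1]); ph=np.arctan2(x[1],x[0]); print('time to +peak',(ph%(2*np.pi))/w,'pend amp w mm',A*1000*.358/.265)
a=sample(int(sys.argv[1])); fit(a); print((a[:,2]-a[:,1]).round(4))
E
python3 fit.py 18
```

```text
now t=7.733 tool s -0.1498 lid q=A cos(w tau)+B sin:  [-0.0054  0.0183 -0.0057] amp rad 0.07188167566366094 resid 0.0002
time to +peak 0.3545717530542276 pend amp w mm 25.733639887590613
[ 0.0126  0.0134  0.0126  0.0111  0.0079  0.0042 -0.0001 -0.0051 -0.0098
 -0.0146 -0.0191 -0.022  -0.024  -0.0252 -0.024  -0.0226 -0.0194 -0.0152]
```

drive_tool([
  [0,0,0],
  [0,0,0],
  [0,0,0],
  [0,0,0],
  [0,0,0],
  [0,0,0],
  [0,0,0],
  [-0.0004,-0.009,0],
], claw=[10,10,10,10,10,10,10,10], yaw=[0,0,0,0,0,0,0,0])

```text
time: 8.4
tool_pos: [0.473, -0.1763, 0.4572]
tcp_rot: [3.14, -0.076, 0.006]
wrist_force: [-0.6, 3.9, 5.7]
width: 0.199
grip_force: 30.6
```

drive_tool([
  [-0.0015,-0.03,0],
  [-0.0025,-0.0515,0],
  [-0.0025,-0.0515,0],
  [-0.0025,-0.0515,0],
  [-0.0028,-0.0575,0],
  [-0.0042,-0.0855,0],
  [-0.0055,-0.112,0],
  [-0.0055,-0.112,0],
], claw=[10,10,10,10,10,10,10,10], yaw=[0,0,0,0,0,0,0,0])

```text
time: 9.07
tool_pos: [0.4702, -0.2345, 0.4572]
tcp_rot: [3.137, -0.077, 0.006]
wrist_force: [0.0, -1.9, 6.1]
width: 0.196
grip_force: 30.8
```

```bash
python3 fit.py 24; python3 - <<'E'
from h import *
c=cam('scene'); cv2.imwrite('pics/crop2.png',cv2.resize(c['color'][180:330,230:380],None,fx=4,fy=4,interpolation=2)[:,:,::-1])
E
```

```text
now t=10.267 tool s -0.2104 lid q=A cos(w tau)+B sin:  [ 0.0022 -0.003  -0.0063] amp rad 0.014090967760564262 resid 0.0003
time to +peak 1.022383959061299 pend amp w mm 5.044566458282006
[-0.0036 -0.0046 -0.0056 -0.0068 -0.0077 -0.0088 -0.0096 -0.0098 -0.0102
 -0.0101 -0.0097 -0.0095 -0.0088 -0.0076 -0.0067 -0.0055 -0.0046 -0.0039
 -0.0032 -0.0031 -0.0027 -0.0029 -0.0035 -0.0038]
```

View pics/crop2.png

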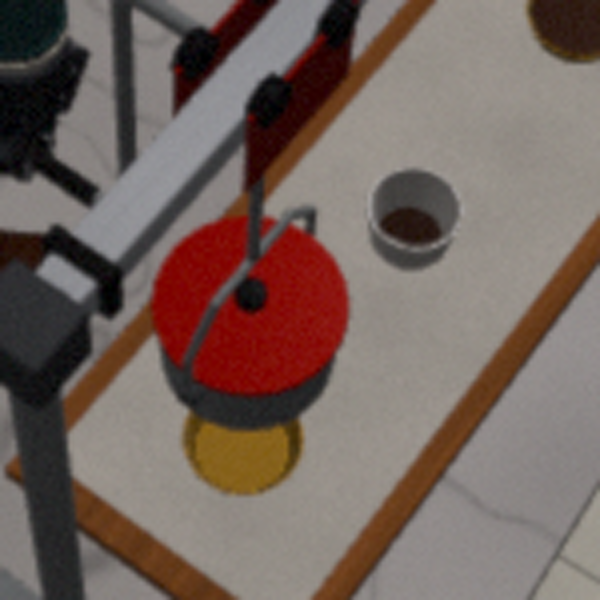

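The crop shows the funnel hanging over the brass tin at (243,440), the cup standing at (413,218), and the tins undisturbed. A residual swing of 14 mrad remains, so I'll cancel it with two small steps.

drive_tool([
  [0,0,0],
  [0,0,0],
  [0,0,0],
  [-0.0001,-0.0013,0],
  [-0.0002,-0.0051,0],
  [-0.0002,-0.0051,0],
  [-0.0002,-0.0051,0],
  [-0.0002,-0.0051,0],
], claw=[10,10,10,10,10,10,10,10], yaw=[0,0,0,0,0,0,0,0])

```text
time: 10.98
tool_pos: [0.4701, -0.2353, 0.4572]
tcp_rot: [3.139, -0.076, 0.006]
wrist_force: [-0.9, 1.0, 5.6]
width: 0.196
grip_force: 30.8
```

drive_tool([
  [0,0,0],
  [0,0,0],
  [0,0,0],
  [0.0002,0.0051,0],
  [0.0002,0.0051,0],
], claw=[10,10,10,10,10], yaw=[0,0,0,0,0])

```text
time: 11.4
tool_pos: [0.4702, -0.2331, 0.4572]
tcp_rot: [3.138, -0.076, 0.006]
wrist_force: [0.1, -1.5, 4.8]
width: 0.201
grip_force: 30.8
```

```bash
python3 fit.py 24; python3 - <<'E'
from h import *
S=cam('scene');T=cam('top'); U=np.array([.0485,.9988])
# empty tin again; lid in top view
for c,b in((S,(255,265,330,325)),(T,(290,140,355,200))):
    h=cv2.cvtColor(c['color'],cv2.COLOR_RGB2HSV)
    m=cv2.inRange(h,(0,150,60),(8,255,255))|cv2.inRange(h,(172,150,60),(180,255,255)); ys,xs=np.nonzero(m); Q=np.array([pix(c,x,y) for x,y in zip(xs,ys)]); L=Q[(Q[:,2]>.25)&(Q[:,2]<.36)&(Q[:,0]>.55)]
    s=L[:,:2]@U; print('lid s range/mid',s.min(),s.max(),(s.min()+s.max())/2, 'x',np.median(L[:,0]))
c=cam('wrist'); save(c,'wrist2.png'); print(bot.read_state()['time'])
E
```

```text
now t=12.600 tool s -0.21 lid q=A cos(w tau)+B sin:  [-0.0001 -0.0013 -0.0062] amp rad 0.005081989535451522 resid 0.0002
time to +peak 0.8888111564169112 pend amp w mm 1.8193522536916447
[-0.0061 -0.0063 -0.0068 -0.0073 -0.0076 -0.0074 -0.0077 -0.0076 -0.0075
 -0.0071 -0.007  -0.0063 -0.0057 -0.0058 -0.0057 -0.0052 -0.005  -0.0049
 -0.0048 -0.0051 -0.0053 -0.0054 -0.0057 -0.006 ]
lid s range/mid -0.2879927930911301 -0.13967348243283864 -0.21383313776198437 x 0.6902325378867613
lid s range/mid -0.28450911251925703 -0.14094166613962553 -0.2127253893294413 x 0.6618372340177316
12.75
```

View pics/wrist2.png

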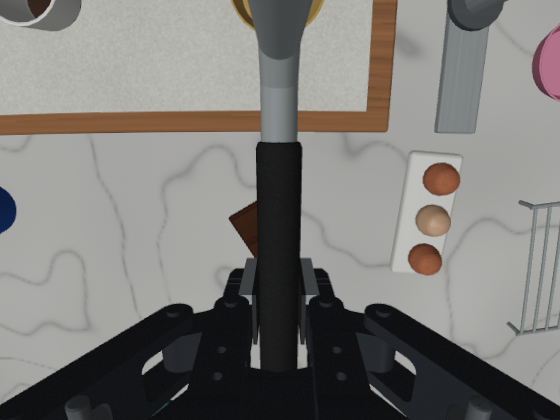

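drive_tool([
  [0,0,0],
  [-0.0001,-0.0021,0],
  [-0.0001,-0.0021,0],
  [-0.0001,-0.0021,0],
  [-0.0001,-0.0021,0],
  [-0.0001,-0.0021,0],
  [-0.0001,-0.0021,0],
  [-0.0001,-0.0021,0],
], claw=[10,10,10,10,10,10,10,10], yaw=[0,0,0,0,0,0,0,0])

```text
time: 13.42
tool_pos: [0.4702, -0.2337, 0.4572]
tcp_rot: [3.139, -0.076, 0.006]
wrist_force: [-0.4, 1.2, 7.1]
width: 0.195
grip_force: 30.8
```

drive_tool([
  [0.0001,0.0017,0],
  [0.0001,0.0017,0],
  [0.0001,0.0017,0],
  [0.0001,0.0017,0],
], claw=[10,10,10,10], yaw=[0,0,0,0])

```text
time: 13.75
tool_pos: [0.4702, -0.2334, 0.4572]
tcp_rot: [3.138, -0.076, 0.006]
wrist_force: [-0.6, -0.9, 5.8]
width: 0.2
grip_force: 30.8
```

```bash
python3 fit.py 24
```

```text
now t=14.950 tool s -0.2103 lid q=A cos(w tau)+B sin:  [-0.0003 -0.0011 -0.0062] amp rad 0.004204017272006749 resid 0.0001
time to +peak 0.8419119971111922 pend amp w mm 1.5050381833784159
[-0.0062 -0.0068 -0.0072 -0.0073 -0.0072 -0.0072 -0.0071 -0.0073 -0.007
 -0.0066 -0.0065 -0.0059 -0.0057 -0.0054 -0.0054 -0.0052 -0.0052 -0.0051
 -0.0052 -0.0052 -0.0054 -0.0057 -0.006  -0.0059]
```

drive_tool([
  [0,0,0],
  [-0.0001,-0.0026,0],
  [-0.0001,-0.0026,0],
  [-0.0001,-0.0026,0],
  [-0.0001,-0.0026,0],
  [-0.0001,-0.0026,0],
  [-0.0001,-0.0026,0],
  [-0.0001,-0.0026,0],
], claw=[10,10,10,10,10,10,10,10], yaw=[0,0,0,0,0,0,0,0])

```text
time: 15.62
tool_pos: [0.4702, -0.2342, 0.4572]
tcp_rot: [3.139, -0.076, 0.006]
wrist_force: [0.0, 1.7, 7.1]
width: 0.2
grip_force: 30.8
```

drive_tool([
  [0.0001,0.0026,0],
  [0.0001,0.0026,0],
  [0.0001,0.0026,0],
  [0.0001,0.0026,0],
], claw=[10,10,10,10], yaw=[0,0,0,0])

```text
time: 15.95
tool_pos: [0.4702, -0.2334, 0.4572]
tcp_rot: [3.138, -0.076, 0.006]
wrist_force: [-0.7, -1.2, 6.5]
width: 0.198
grip_force: 30.8
```

```bash
python3 fit.py 24
```

```text
now t=17.150 tool s -0.2103 lid q=A cos(w tau)+B sin:  [ 0.0006  0.     -0.0062] amp rad 0.0021533005373099274 resid 0.0001
time to +peak 0.007735796136099232 pend amp w mm 0.7708815923569539
[-0.0055 -0.0056 -0.0057 -0.0056 -0.006  -0.006  -0.0063 -0.0063 -0.0064
 -0.0065 -0.0067 -0.0066 -0.0066 -0.0068 -0.0067 -0.0067 -0.0065 -0.0064
 -0.0062 -0.0061 -0.0059 -0.0057 -0.0057 -0.0057]
```

drive_tool([
  [0,0,0],
  [0,0,0],
  [0,0,0],
  [0,0,0],
  [0,0,0],
  [0,0,0],
  [0,0,0],
  [0,0,0],
], claw=[10,10,10,10,10,10,10,10], yaw=[0,0,0,0,0,0,0,0])

```text
time: 17.82
tool_pos: [0.4702, -0.2334, 0.4572]
tcp_rot: [3.138, -0.076, 0.006]
wrist_force: [-0.3, -1.1, 5.9]
width: 0.199
grip_force: 30.8
```

drive_tool([
  [0,0,0],
  [0,0,0],
  [0,0,0],
  [0,0,0],
  [0,0,0],
  [0,0,0],
  [0,0,0],
  [0,0,0],
], claw=[10,10,10,10,10,10,10,10], yaw=[0,0,0,0,0,0,0,0])

```text
time: 18.48
tool_pos: [0.4702, -0.2334, 0.4572]
tcp_rot: [3.138, -0.076, 0.006]
wrist_force: [-0.1, -1.2, 6.5]
width: 0.198
grip_force: 30.8
```

drive_tool([
  [0,0,0],
  [0,0,0],
  [0,0,0],
  [0,0,0],
  [0,0,0],
  [0,0,0],
  [0,0,0],
  [0,0,0],
], claw=[10,10,10,10,10,10,10,10], yaw=[0,0,0,0,0,0,0,0])

```text
time: 19.15
tool_pos: [0.4702, -0.2334, 0.4572]
tcp_rot: [3.138, -0.076, 0.006]
wrist_force: [-0.4, -0.0, 5.4]
width: 0.194
grip_force: 30.8
```

drive_tool([
  [0,0,0],
  [0,0,0],
  [0,0,0],
  [0,0,0],
  [0,0,0],
  [0,0,0],
  [0,0,0],
  [0,0,0],
], claw=[10,10,10,10,10,10,10,10], yaw=[0,0,0,0,0,0,0,0])

```text
time: 19.82
tool_pos: [0.4702, -0.2334, 0.4572]
tcp_rot: [3.138, -0.076, 0.006]
wrist_force: [-0.6, -0.3, 5.0]
width: 0.196
grip_force: 30.8
```

drive_tool([
  [0,0,0],
  [0,0,0],
  [0,0,0],
  [0,0,0],
  [0,0,0],
  [0,0,0],
  [0,0,0],
  [0,0,0],
], claw=[10,10,10,10,10,10,10,10], yaw=[0,0,0,0,0,0,0,0])

```text
time: 20.48
tool_pos: [0.4702, -0.2334, 0.4572]
tcp_rot: [3.138, -0.076, 0.006]
wrist_force: [0.4, -0.5, 5.8]
width: 0.195
grip_force: 30.8
```

drive_tool([
  [0,0,0],
  [0,0,0],
  [0,0,0],
  [0,0,0],
  [0,0,0],
  [0,0,0],
  [0,0,0],
  [0,0,0],
], claw=[20,24,30,40,50,60,60,60], yaw=[0,0,0,0,0,0,0,0])

```text
time: 21.15
tool_pos: [0.4697, -0.2329, 0.4546]
tcp_rot: [-3.141, 0.076, 0.0]
wrist_force: [-0.4, -0.4, 0.5]
width: 0.699
grip_force: 0.0
```

drive_tool([
  [0,0,0.03],
  [0,0,0.06],
  [0,0,0.09],
  [0,0,0.12],
  [0,0,0.15],
  [0,0,0.18],
  [0,0,0.2],
  [0,0,0.2],
], claw=[60,60,60,60,60,60,60,60], yaw=[0,0,0,0,0,0,0,0])

```text
time: 21.82
tool_pos: [0.47, -0.233, 0.5576]
tcp_rot: [3.139, -0.076, 0.006]
wrist_force: [0.0, -0.7, 0.7]
width: 0.705
grip_force: 0.0
```

```bash
python3 fit.py 20; python3 - <<'E'
from h import *
c=cam('scene'); save(c,'end.png')
E
```

```text
now t=22.817 tool s -0.2098 lid q=A cos(w tau)+B sin:  [ 0.0003  0.0004 -0.0067] amp rad 0.0018864249974257941 resid 0.0001
time to +peak 0.1792735092872114 pend amp w mm 0.6753401490784343
[-0.0061 -0.0061 -0.0063 -0.0064 -0.0066 -0.0065 -0.0068 -0.0069 -0.0069
 -0.0069 -0.0072 -0.007  -0.0072 -0.0072 -0.0071 -0.007  -0.0068 -0.0068
 -0.0065 -0.0065]
```

View pics/end.png

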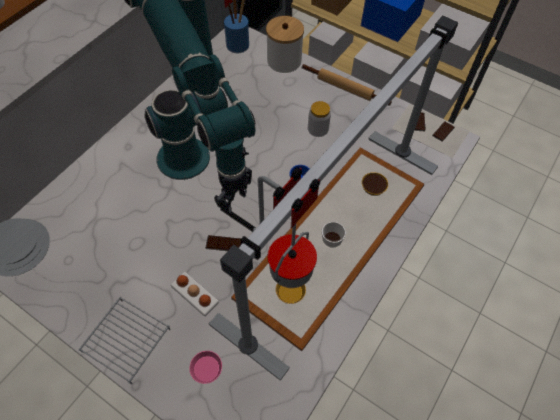

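The gripper is clear of the handle. The funnel hangs still at (293,262) over the empty tin at (290,292), and the cup still stands at (333,234). Handing in.

```bash
python3 -c "
from workcell import bot
print(bot.finish_job())"
```

```text
the job is handed in; nothing more can be done
None
```

The funnel hangs over the empty tin, centred within about 2 mm and swinging only about 2 mrad; it hung that way for over 4 s before I released the handle, and I handed the job in at about 23 s of the 48 s allowed (no verdict was returned).

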